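# Bridge shelf and gear tower on the music desk

## Robot

A 6-joint arm with a two-finger parallel gripper is mounted at the origin on the work surface. World frame = base frame: x ahead of the robot, y to its left, z up, the work surface at z = 0. Lengths are in mm, angles in rad, forces in N, time in s.
With the tool pointing down it reaches from about 300 to 775 mm from the base axis. Payload 14.6 kg.
Tool frame: the origin (TCP) lies at the very end of the fingers, on their centre line; the grasp point (between the pads) lies 19 mm behind it; z points along the fingers, y is the line along which they close (so a half turn about z gives the same grasp; the last joint's range is limited). The gripper opens to 94 mm and grips with 3 to 60 N. Pads are 16 mm wide; open, the fingers measure 119 mm over their backs; the gripper's body (75 mm by 177 mm) begins 78 mm behind the grasp point.
Start: joints at [1.283, 0.3, 1.521, -0, 1.321, -0.067], TCP at [120.454, 536.638, 205.446] pointing down, gripper open.
Joint ranges: [-3.03, 3.03], [-0.79, 2.21], [0.23, 2.52], [-1.04, 4.18], [0, 3.07], [-2.55, 2.55]. Speed limits (rad/s): [2.22, 2.22, 2.57, 3.14, 3.14, 3.14].

## Interface

Orientations are given as a unit quaternion [x, y, z, w].
In Python, from workcell import r gives the robot as it stands.
- The arm moves only by the tool step_arm, never from a script. Its argument "series" is a list that holds one entry, the list of rows, each a list of 5 numbers: the shift along the world's x, y, z in cm, then the turn about the world's z in rad, then the opening, from -1 (shut) to 1 (fully open). In form: [[[tx, ty, tz, roll, fingers], ...]]. A call has 1 to 12 rows; each row is the pose to reach, as a shift and turn from the pose commanded when the call began; what a row does not reach only later rows make up. A row lasts 1/10 s, in which the tool goes at most 50 mm and 8.59 degrees, less where a joint would pass 70% of its speed; a pose out of reach is approached as far as the arm can. A call with a gripper value outside its range is refused whole. The fingers move at their own pace and stop on an object; the grip force is fixed at half the most. Time passes only in rows, so rows that repeat a pose let the fingers close. It gives the time, the measured TCP pose, the force, the opening and the grip force at its end, in the units of the state.
- r.get_state(): the state, without advancing time (a new reading comes with each control period).
- r.capture(name): name is "scene" or "top"; returns the picture (420x560x3 uint8, blue, green, red); there is no depth.
- r.camera_model(name): a dict with "intrinsics" (3x3 intrinsics, pixels), "D" ([k1, k2, p1, p2, k3] as OpenCV has them; the pictures are not rectified), "extrinsics" (4x4, takes a point from camera to world coordinates). Camera axes: x right, y down, z forward; pixel columns grow to the right and rows downward; lengths in mm; the calibration is good to about 2 mm. A picture is of the moment at which its call begins. camera_model takes no time and is no camera call.
- r.hand_in(): hands the job in; it is judged then, once.
The state is a dict: "time_s": time; "qpos": joint angles; "qd": joint speeds; "tau": joint torques, N m; "tcp_pos": TCP position; "tcp_rot": TCP orientation; "force": force on the tool from outside, world axes, zero at the start; "torque": the same for the moment, N m; "grip_width": finger opening in mm; "gripper_force": force on a finger pad.
Only numpy, scipy, OpenCV 4.12 (cv2) and the standard library are available. Lean on these libraries where they do the work, as an engineer would, in place of code of your own. Each camera call takes 0.05 s, during which the arm holds its last target. There are 200 camera calls.

## Task

Set up the gear tower on the music desk: first lay the long plywood board squarely and centrally across the two wooden risers so that it bridges the gap, then stack the three boxes of gear on the middle of it, widest at the bottom - the audio interface on the board, the headphone amplifier on the interface, the effects pedal on top. Each piece goes centred over the one below with their long sides parallel (either end may point either way) and the right way up as it lies now; set things down rather than drop them, and leave the mug, jar and tape where they are.

Things in the scene. Friction and masses are not known exactly. Their poses are not given: they have to be found in the camera images.
- riser_a: Fixed light wooden riser block with a flat black rubber top, 80 mm (its x) by 60 mm (its y), top 50 mm above the desk. Origin: centre of its underside, on the desk. Riser B stands in its +y direction, parallel to it.
- riser_b: The second, identical fixed riser: 80 (x) by 60 (y) by 50 mm high, same yaw as riser A, its centre 165 to 185 mm from that of riser A along their common y axis. Origin: centre of its underside.
- board: Loose plywood shelf board lying flat on the desk, 260 mm long (its x), 64 mm wide (its y), 14 mm thick, about 0.16 kg. Origin: centre of its underside. In place, its long side runs along the risers' y axis, its middle lies halfway between the risers and its underside is at 50 mm.
- interface: Loose audio interface, the largest gear box: flat aluminium box with a black front panel with steel knobs, 130 mm long (its x), 62 mm deep (its y), 38 mm high, flat top, about 0.4 kg. The knobs stand 7 mm out of the front (-y) face, more than 25 mm to either side of its middle. Origin: centre of its underside.
- amp: Loose headphone amplifier, the middle-sized gear box: flat black box with a volume knob on its front, 100 mm long (its x), 56 mm deep (its y), 32 mm high, flat top with fine vent lines, about 0.28 kg. The knob stands 8 mm out of the front (-y) face, 34 mm from the middle. Origin: centre of its underside.
- pedal: Loose mini effects pedal, the smallest gear box: grey painted box, 78 mm long (its x), 44 mm wide (its y), 32 mm high, with three black knobs and a steel footswitch standing up to 12 mm above its top (44 mm overall), about 0.22 kg. Origin: centre of its underside.
- mug: Bystander: white mug, 76 mm across, 85 mm high, standing on the desk. Origin: centre of its underside. Not to be moved.
- jar: Bystander: small amber glass jar, 60 mm across, 66 mm high. Origin: centre of its underside. Not to be moved.
- tape: Bystander: roll of black tape lying flat, 100 mm across, 24 mm high. Origin: centre of its underside. Not to be moved.
Not all that is in view belongs to the job. Leave any green look-alike of the riser_a alone. Several things have the shape of the pedal; the one meant has the colours described above.

How it is judged:
By the outcome, as a careful person would: the job done as asked, in the order asked, and still so for the second after the job is handed in, with the robot touching nothing.
It also fails if it takes over 128 s, if anything falls off the work surface, if the arm or the gripper's body presses on something with over 40 N, if the wrist force passes 120 N, or if a joint passes its speed limit or range.

## Working session

There is one attempt and no reset: what is moved stays moved. The work goes in short steps, Python scripts to look and compute and a tool call to move; the robot and the scene stay as the last step left them, time stands still between calls to the robot, and variables do not carry over. Pictures are saved under pics/ and viewed, at most 14 in all, crops included, and the job is handed in when it is done.

Besides the shell and the picture viewer there is one more tool, called after "Emit:" by a JSON object that holds its "fn" and its "kwargs". step_arm: Moves the arm, as the interface text tells. Its arguments: {"type":"object","properties":{"series":{"type":"array"}},"required":["series"]}

```bash
mkdir -p pics
python3 - <<'E'
from workcell import r
import cv2,numpy as np
for n in("top","scene"):
    cv2.imwrite(f"pics/{n}0.png",r.capture(n)); c=r.camera_model(n)
    print(n,np.round(c["intrinsics"],1).tolist(),c["D"],np.round(c["extrinsics"],3).tolist())
print(r.get_state())
E
```

```text
top [[472.7, 0.0, 276.9], [0.0, 472.7, 218.3], [0.0, 0.0, 1.0]] [-0.16032362  0.          0.          0.          0.        ] [[0.015, -0.995, 0.101, 428.143], [-1.0, -0.014, 0.011, -8.847], [-0.01, -0.101, -0.995, 1347.943], [0.0, 0.0, 0.0, 1.0]]
scene [[391.7, 0.0, 283.5], [0.0, 391.7, 210.8], [0.0, 0.0, 1.0]] [0.03273121 0.         0.         0.         0.        ] [[0.73, 0.534, -0.427, 1057.376], [0.683, -0.58, 0.443, -511.011], [-0.011, -0.615, -0.788, 928.071], [0.0, 0.0, 0.0, 1.0]]
{'time_s': 0.1, 'qpos': array([ 1.28341421e+00,  3.00386657e-01,  1.52153517e+00,  2.76031537e-05,
        1.32066455e+00, -6.65980994e-02]), 'qd': array([-0.00059881, -0.0003996 ,  0.00069657, -0.00095166,  0.0001932 ,
       -0.00078016]), 'tau': array([ 6.96061888e-04, -5.32648230e+01, -3.53276539e+01,  7.09319953e-02,
        2.35644478e-02, -5.42987198e-05]), 'tcp_pos': array([120.37580424, 536.42710184, 204.95206029]), 'tcp_rot': array([ 1.10171318e-01,  9.93912488e-01, -4.86747958e-04, -1.00643104e-04]), 'force': array([-0.1462549 , -0.30572294,  0.31969741]), 'torque': array([-0.01853291,  0.01116328,  0.01661984]), 'gripper_force': 0.0, 'grip_width': 93.92230838533102}
```

View pics/top0.png

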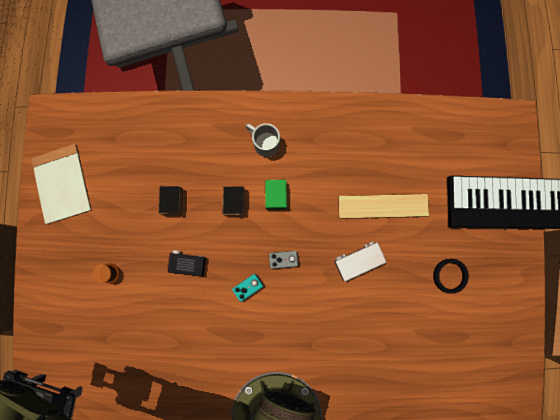

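View pics/scene0.png

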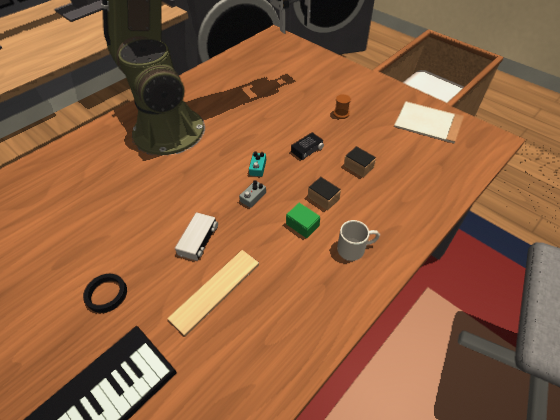

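Candidates in the top view are:
- **Risers:** black tops at (172,200) and (234,200). The green block at (276,194) is a decoy.
- **Pedal:** the grey one at (284,260). The teal one at (248,288) is a decoy.
- **Board:** (384,206).
- **Interface:** (361,261).
- **Amp:** (188,263).
- **Bystanders:** mug (266,139), jar (108,273), tape (451,276).

Next I'll check these in a close crop.

Run:
```python
import cv2,numpy as np
t=cv2.imread("pics/top0.png"); s=cv2.imread("pics/scene0.png")
a=cv2.resize(t[175:305,150:310],None,fx=4.5,fy=4.5,interpolation=cv2.INTER_CUBIC)
b=cv2.resize(t[180:300,255:435],None,fx=4.4,fy=4.4,interpolation=cv2.INTER_CUBIC)
c=cv2.resize(s[125:340,160:385],None,fx=2.75,fy=2.75,interpolation=cv2.INTER_CUBIC)
for n,i in zip("abc",(a,b,c)): cv2.imwrite(f"pics/crop_{n}.png",i)
```

```text
(no output)
```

View pics/crop_a.png

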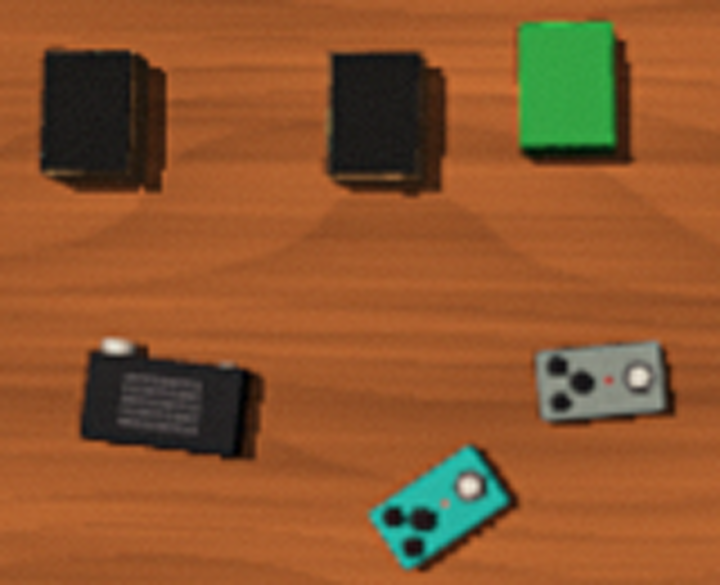

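View pics/crop_b.png

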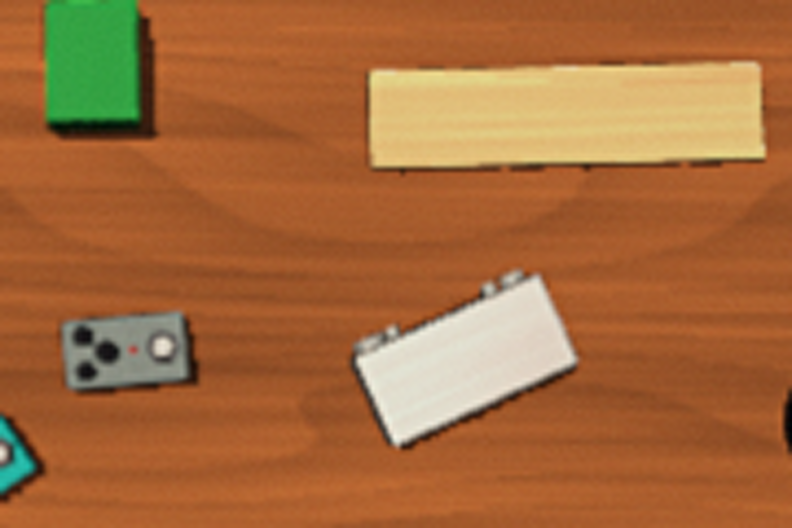

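View pics/crop_c.png

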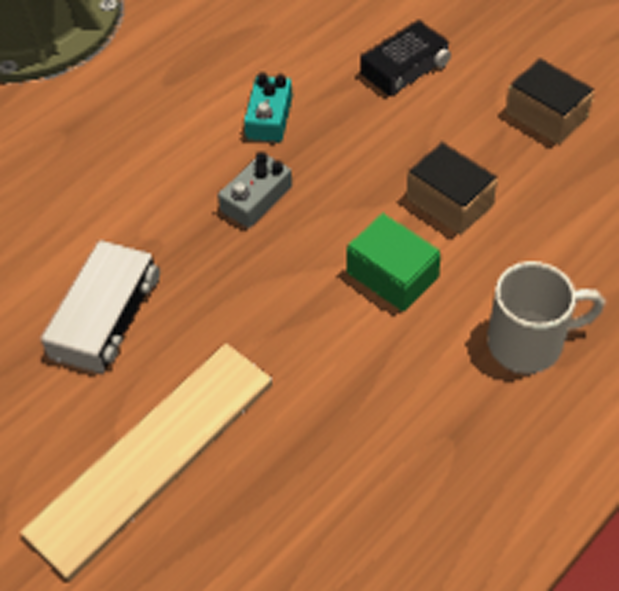

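The crops confirm the choice: black-topped risers, grey pedal (not teal), white interface with its knobs on the +x side, and black amp with its knob towards +x. I'll fit the poses from the corner readings.

```bash
cat > h.py <<'E'
from workcell import r
import cv2,numpy as np
from scipy.optimize import least_squares
def proj(n,P):
    c=r.camera_model(n);E=np.linalg.inv(np.array(c["extrinsics"]))
    rv=cv2.Rodrigues(E[:3,:3])[0]
    return cv2.projectPoints(np.float64(P).reshape(-1,1,3),rv,E[:3,3],np.array(c["intrinsics"]),np.array(c["D"]))[0][:,0]
def rect(p,L,W,z):
    c,s=np.cos(p[2]),np.sin(p[2])
    q=np.array([[1,1],[1,-1],[-1,-1],[-1,1]])*[L/2,W/2]
    return np.c_[q@np.array([[c,s],[-s,c]])+p[:2],np.full(4,z)]
def match(n,P,C):   # cost aligned by best cyclic order
    Q=proj(n,P);best=None
    for f in(C,C[::-1]):
        for k in range(4):
            d=np.roll(f,k,0)-Q
            if best is None or (d**2).sum()<(best**2).sum():best=d
    return best
def fit(obs,L,W,z,p0):
    f=lambda p:np.concatenate([match(n,rect(p,L,W,z),np.array(C)).ravel() for n,C in obs.items()])
    s=min((least_squares(f,[*p0[:2],a]) for a in np.arange(4)*np.pi/4+.05),key=lambda s:s.cost)
    x=s.x; x[2]=(x[2]+np.pi/2)%np.pi-np.pi/2
    return x,np.sqrt(2*s.cost/len(s.fun))
E
cat > m0.py <<'E'
from h import *
A=lambda *c:(np.array(c)+.5)/4.5-.5+[150,175]
B=lambda *c:(np.array(c)+.5)/4.4-.5+[255,180]
S=lambda *c:(np.array(c)+.5)/2.75-.5+[160,125]
D={'riserL':(80,60,50,(520,250),A((45,51),(132,52),(129,173),(41,171)),S((539,61),(592,95),(551,121),(507,94))),
'riserR':(80,60,50,(520,80),A((331,53),(420,53),(421,178),(329,177)),S((440,145),(496,182),(454,211),(407,180))),
'board':(260,64,14,(500,-300),B((370,71),(760,63),(764,157),(372,167)),S((228,345),(272,380),(67,573),(22,536))),
'interface':(130,62,38,(350,-230),B((355,362),(539,275),(577,360),(399,446)),S((100,241),(154,258),(98,352),(44,347))),
'amp':(100,56,32,(350,230),A((92,352),(247,371),(238,457),(82,438)),S((361,63),(420,22),(450,42),(392,80))),
'pedal':(78,44,32,(350,-20),A((536,353),(660,341),(667,409),(545,422)),S((219,190),(260,157),(292,172),(249,208)))}
t,s=[cv2.imread(f"pics/{n}0.png") for n in("top","scene")]
R={}
for n,(L,W,z,p0,a,b) in D.items():
    for o in({'top':a},{'scene':b},{'top':a,'scene':b}):
        x,e=fit(o,L,W,z,p0);print(n,list(o),np.round(x[:2],1),round(x[2],3),"rms",round(e,2))
    R[n]=fit({'top':a},L,W,z,p0)[0]
E
python3 m0.py
```

```text
riserL ['top'] [608.5 309.2] 0.006 rms 0.77
riserL ['scene'] [612. 297.] -0.079 rms 1.35
riserL ['top', 'scene'] [608.9 305.5] -0.027 rms 1.7
riserR ['top'] [608.4 128.4] 0.016 rms 0.59
riserR ['scene'] [613.3 119.3] -0.029 rms 1.19
riserR ['top', 'scene'] [609.9 125.3] -0.003 rms 1.45
board ['top'] [ 604.  -299.5] -1.533 rms 0.28
board ['scene'] [ 607.3 -300.8] -1.534 rms 0.99
board ['top', 'scene'] [ 605.7 -300.2] -1.533 rms 0.85
interface ['top'] [ 443.3 -229.2] -1.119 rms 0.54
interface ['scene'] [ 449.7 -231.2] -1.119 rms 1.13
interface ['top', 'scene'] [ 445.9 -229.9] -1.118 rms 1.16
amp ['top'] [427.9 257.7] 1.476 rms 0.34
amp ['scene'] [434.5 255.6] 1.507 rms 0.68
amp ['top', 'scene'] [430.  257.6] 1.487 rms 0.89
pedal ['top'] [447.  -13.9] -1.452 rms 0.31
pedal ['scene'] [449.4 -14.2] -1.475 rms 1.22Traceback (most recent call last):
  File "m0.py", line 15, in <module>
    x,e=fit(o,L,W,z,p0);print(n,list(o),np.round(x[:2],1),round(x[2],3),"rms",round(e,2))
        ~~~^^^^^^^^^^^^
  File "h.py", line 21, in fit
    s=min((least_squares(f,[*p0[:2],a]) for a in np.arange(4)*n
[... 1387 characters left out ...]
= np.atleast_1d(self.fun(x, *self.args, **self.kwargs))
                      ~~~~~~~~^^^^^^^^^^^^^^^^^^^^^^^^^^^^^^
    return np.atleast_1d(self.fun(x))
                         ~~~~~~~~^^^
    return self.f(x, *self.args, **self.kwargs)
           ~~~~~~^^^^^^^^^^^^^^^^^^^^^^^^^^^^^^
  File "h.py", line 20, in <lambda>
    f=lambda p:np.concatenate([match(n,rect(p,L,W,z),np.array(C)).ravel() for n,C in obs.items()])
                               ~~~~~^^^^^^^^^^^^^^^^^^^^^^^^^^^^^
  File "h.py", line 13, in match
    Q=proj(n,P);best=None
  File "h.py", line 5, in proj
    c=r.camera_model(n);E=np.linalg.inv(np.array(c["extrinsics"]))
ValueError: time passes only in moves, steps and waits
```

```bash
python3 - <<'E'
s=open('h.py').read()
s=s.replace("def proj(n,P):\n    c=r.camera_model(n);","CM={n:r.camera_model(n) for n in('top','scene')}\ndef proj(n,P):\n    c=CM[n];")
s+='''
def edges(imgs,p,L,W,z,w=3,it=4,skip={}):
    """refine pose+size by strongest gradient across each projected edge; imgs {cam:img}"""
    p=np.array([*p,L,W],float)
    for k in range(it):
        M=[]
        for n,im in imgs.items():
            g=cv2.GaussianBlur(im,(0,0),.6).astype(np.float32)
            C=rect(p,p[3],p[4],z)
            for e in range(4):
                if e in skip.get(n,()):continue
                for t in np.linspace(.12,.88,15):
                    Q=proj(n,np.array([C[e],C[(e+1)%4],C[e]*(1-t)+C[(e+1)%4]*t]))
                    d=(Q[1]-Q[0])/np.linalg.norm(Q[1]-Q[0]);nn=np.array([d[1],-d[0]])
                    ss=np.arange(-w,w+.01,.2);X=(Q[2]+ss[:,None]*nn).astype(np.float32)
                    pr=cv2.remap(g,X[:,:1].copy(),X[:,1:].copy(),cv2.INTER_CUBIC)[:,0]
                    G=np.linalg.norm(np.gradient(pr,axis=0),axis=1)*np.exp(-(ss/w)**2);i=G.argmax()
                    M.append((n,e,t,Q[2]+ss[i]*nn,nn))
        def f(q):
            o=[]
            C=rect(q,q[3],q[4],z);P=np.array([C[e]*(1-t)+C[(e+1)%4]*t for _,e,t,_,_ in M])
            for n in imgs:
                I=[i for i,m in enumerate(M) if m[0]==n]
                Q=proj(n,P[I]);o+=[(Q[j]-M[i][3])@M[i][4] for j,i in enumerate(I)]
            return np.array(o+[(q[3]-L)/3,(q[4]-W)/3])
        S=least_squares(f,p,loss='soft_l1',f_scale=.3,x_scale=[1,1,.01,1,1]);p=S.x
        w=max(1.6,w*.8)
    return p,np.median(abs(S.fun))
def draw(n,im,p,L,W,z):
    cv2.polylines(im,[np.round(proj(n,rect(p,L,W,z))*16*SC[n][2]-np.array(SC[n][:2])*16*SC[n][2]+(SC[n][2]-1)*8).astype(np.int32)],True,(255,0,255),1,cv2.LINE_AA,4)
SC={'top':(150,175,2.75),'scene':(160,125,2.75)}
'''
open('h.py','w').write(s)
m=open('m0.py').read().split("R={}")[0]+'''
I={'top':t,'scene':s};O={n:cv2.resize(I[n][y:y+215,x:x+290],None,fx=k,fy=k,interpolation=cv2.INTER_CUBIC) for n,(x,y,k) in SC.items()}
for n,(L,W,z,p0,a,b) in D.items():
    p=fit({'top':a},L,W,z,p0)[0];q=fit({'scene':b},L,W,z,p0)[0]
    e,m=edges({'top':t},p,L,W,z);print(n,'top',np.round(e,3),round(m,2));draw('top',O['top'],e,e[3],e[4],z)
    e,m=edges({'scene':s},q,L,W,z);print(n,'scene',np.round(e,3),round(m,2));draw('scene',O['scene'],e,e[3],e[4],z)
for n in O:cv2.imwrite(f"pics/ov_{n}.png",O[n])
'''
open('m0.py','w').write(m)
E
time python3 m0.py
```

```text
riserL top [ 6.03255e+02  3.10395e+02 -1.40000e-02  8.68050e+01  5.60720e+01] 0.19
riserL scene [6.09750e+02 3.07974e+02 2.00000e-03 7.65840e+01 5.95250e+01] 0.14
riserR top [6.08034e+02 1.26500e+02 1.70000e-02 8.00990e+01 5.97190e+01] 0.08
riserR scene [6.11023e+02 1.27420e+02 1.30000e-02 7.62380e+01 5.86480e+01] 0.07
board top [ 604.06  -298.892   -1.532  258.897   63.181] 0.08
board scene [ 605.526 -301.265   -1.53   259.502   63.349] 0.15
interface top [ 443.923 -228.552   -1.138  129.106   59.887] 0.16
interface scene [ 446.032 -230.834   -1.137  129.164   61.215] 0.16
amp top [428.206 257.433   1.468 103.635  56.154] 0.17
amp scene [431.161 258.136   1.467  98.358  57.656] 0.17
pedal top [447.484 -12.414  -1.476  76.915  42.393] 0.18
pedal scene [449.11  -14.882  -1.483  77.12   42.792] 0.19
real	0m4.461s
user	0m4.716s
sys	0m0.278s
```

View pics/ov_top.png

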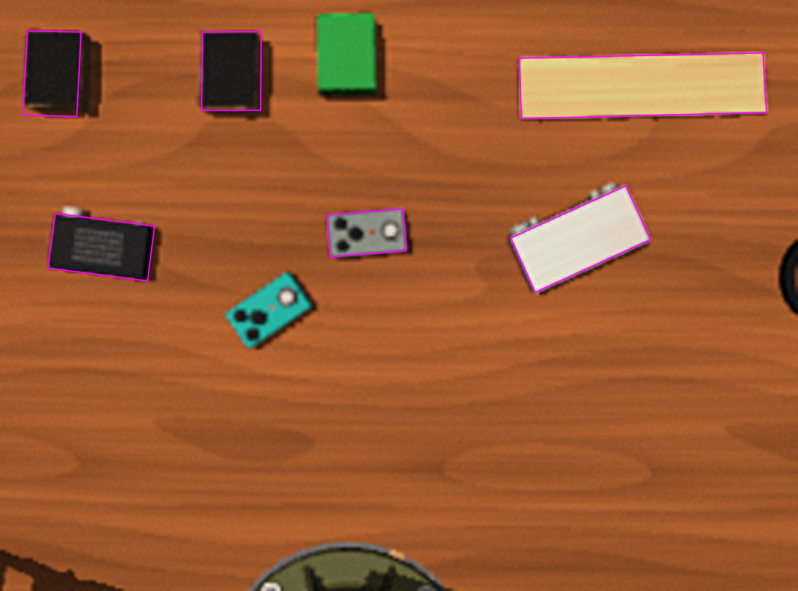

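View pics/ov_scene.png

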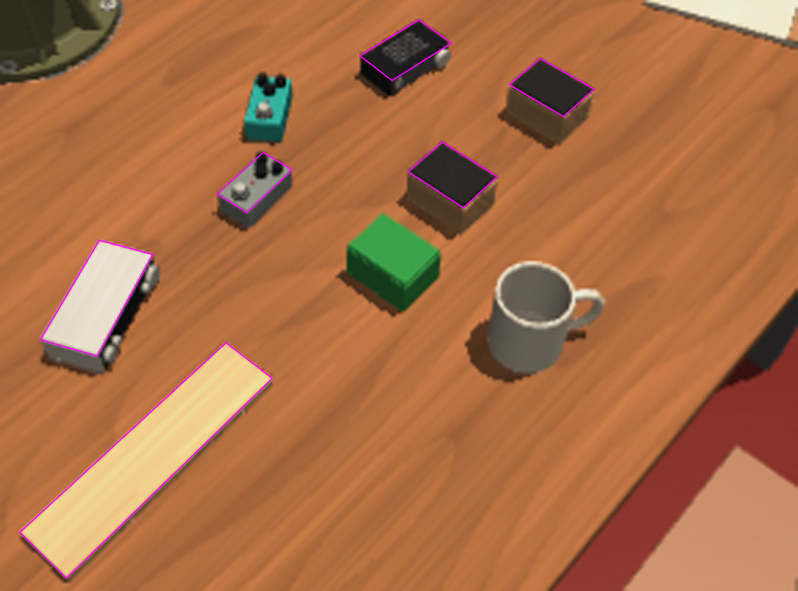

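The scene overlay fits tightly. In the top view the left riser's fit took in its side wall, so for that riser I use the corner fit. Mean estimates (mm, rad):

| Item | x | y | yaw |
|---|---|---|---|
| Board | 604.8 | -300 | -1.531 |
| Interface | 445 | -229.7 | -1.137 |
| Amp | 430 | 258 | 1.467 |
| Pedal | 448.3 | -13.7 | -1.48 |
| Riser middle | 609.5 | 218 | 0.008 |

The tool's closing angle is now 1.35, and the board needs 0.04. I'll move there now.

Emit:
{"fn": "step_arm", "kwargs": {"series": [[[48.4,-83.7,0,-1.31,1],[48.4,-83.7,0,-1.31,1],[48.4,-83.7,0,-1.31,1],[48.4,-83.7,0,-1.31,1],[48.4,-83.7,0,-1.31,1],[48.4,-83.7,0,-1.31,1],[48.4,-83.7,0,-1.31,1],[48.4,-83.7,0,-1.31,1],[48.4,-83.7,0,-1.31,1],[48.4,-83.7,0,-1.31,1],[48.4,-83.7,0,-1.31,1],[48.4,-83.7,0,-1.31,1]]]}}

```text
time_s: 1.3
tcp_pos: [421.3, 15.0, 205.5]
tcp_rot: [0.693, 0.721, 0.0, 0.0]
force: [-0.5, 0.5, 0.2]
grip_width: 94.1
gripper_force: 0.0
```

Emit:
{"fn": "step_arm", "kwargs": {"series": [[[18.3,-31.5,0,0,1],[18.3,-31.5,0,0,1],[18.3,-31.5,0,0,1],[18.3,-31.5,0,0,1],[18.3,-31.5,0,0,1],[18.3,-31.5,0,0,1],[18.3,-31.5,0,0,1],[18.3,-31.5,0,0,1],[18.3,-31.5,-10,0,1],[18.3,-31.5,-10,0,1],[18.3,-31.5,-10,0,1],[18.3,-31.5,-10,0,1]]]}}

```text
time_s: 2.5
tcp_pos: [604.0, -297.8, 106.4]
tcp_rot: [0.693, 0.721, -0.0, -0.0]
force: [0.3, 0.1, 0.6]
grip_width: 94.1
gripper_force: 0.0
```

Emit:
{"fn": "step_arm", "kwargs": {"series": [[[0.1,-0.2,-4,0,1],[0.1,-0.2,-7,0,1],[0.1,-0.2,-9,0,1],[0.1,-0.2,-10,0,1],[0.1,-0.2,-10.3,0,1],[0.1,-0.2,-10.3,0,1]]]}}

```text
time_s: 3.1
tcp_pos: [605.7, -300.2, 4.4]
tcp_rot: [0.693, 0.721, 0.0, 0.001]
force: [0.2, -0.3, 0.3]
grip_width: 93.9
gripper_force: 0.0
```

Run:
```python
from workcell import r
import cv2
a=r.capture("top");b=r.capture("scene")
c=cv2.resize(a[170:260,320:450],(790,547),interpolation=cv2.INTER_CUBIC)
cv2.imwrite("pics/g1.png",cv2.hconcat([cv2.resize(c,(400,300)),cv2.resize(b[200:350,140:340],(400,300))]))
print(r.get_state()["tcp_pos"],r.get_state()["force"])
```

```text
[ 605.65527762 -300.21726356    4.42629505] [-0.48791563 -0.54427736 -0.84325639]
```

View pics/g1.png

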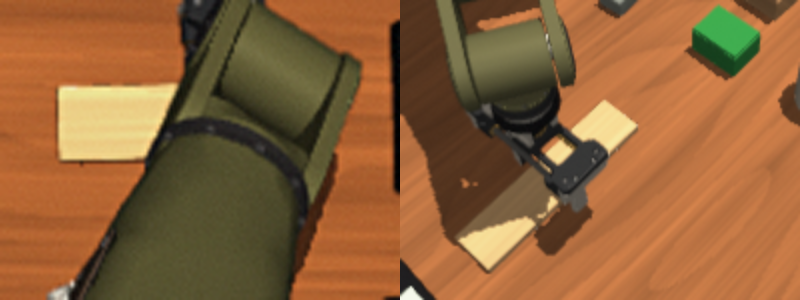

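The gripper straddles the board near its middle: the board runs from (455,240) to (637,125) in the right panel, with the fingers at about (580,190). I'll close and lift.

Emit:
{"fn": "step_arm", "kwargs": {"series": [[[0,0,-0.15,0,1],[0,0,-0.15,0,-1],[0,0,-0.15,0,-1],[0,0,-0.15,0,-1],[0,0,-0.15,0,-1],[0,0,-0.15,0,-1],[0,0,-0.15,0,-1],[0,0,-0.15,0,-1]]]}}

```text
time_s: 4.0
tcp_pos: [604.8, -299.8, 1.0]
tcp_rot: [0.693, 0.721, -0.0, 0.0]
force: [0.2, 0.3, 0.9]
grip_width: 63.7
gripper_force: 30.0
```

Emit:
{"fn": "step_arm", "kwargs": {"series": [[[0,0,0.5,0,-1],[0,0,1.5,0,-1],[0,0,3,0,-1],[0,0,5,0,-1],[0,0,7,0,-1],[0,0,9,0,-1],[0,0,11,0,-1],[0,0,13,0,-1],[0,0,14,0,-1],[0,0,14.5,0,-1],[0,0,14.5,0,-1],[0,0,14.5,0,-1]]]}}

```text
time_s: 5.2
tcp_pos: [604.5, -299.6, 145.1]
tcp_rot: [0.693, 0.721, -0.0, -0.001]
force: [-1.0, -0.4, -2.2]
grip_width: 63.7
gripper_force: 30.0
```

Run:
```python
from workcell import r
import cv2
b=r.capture("scene")
cv2.imwrite("pics/g2.png",cv2.resize(b[120:350,120:400],(730,600),interpolation=cv2.INTER_CUBIC))
print(r.get_state()["tcp_pos"],r.get_state()["torque"],r.get_state()["force"])
```

```text
[ 604.46854139 -299.5821343   144.88755808] [-0.0361394   0.14676296 -0.01544736] [-0.36308121  0.03657834 -2.31560961]
```

View pics/g2.png

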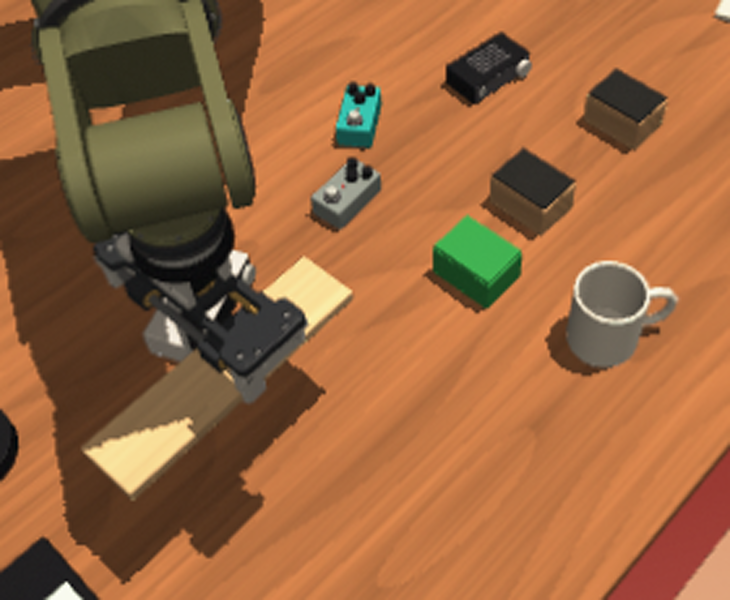

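The board is level and held, with ends at (110,470) and (330,275). I'll carry it across to the risers.

Emit:
{"fn": "step_arm", "kwargs": {"series": [[[0,1.5,0,0,-1],[0,4.5,0,0,-1],[0,8,0,0,-1],[0,12,0,0,-1],[0,16,0,0,-1],[0,20,0,0,-1],[0,24,0,0,-1],[0,28,0,0,-1],[0.2,31,0,-0.01,-1],[0.3,34,0,-0.02,-1],[0.4,36,0,-0.03,-1],[0.5,38,0,-0.03,-1]]]}}

```text
time_s: 6.45
tcp_pos: [609.1, 82.3, 145.5]
tcp_rot: [0.703, 0.711, -0.0, -0.0]
force: [0.8, -0.6, -1.0]
grip_width: 63.6
gripper_force: 30.0
```

Emit:
{"fn": "step_arm", "kwargs": {"series": [[[0,3,0,0,-1],[0,6,0,0,-1],[0,9,0,0,-1],[0,11.5,0,0,-1],[0,13,0,0,-1],[0,13.7,0,0,-1],[0,13.7,0,0,-1],[0,13.7,0,0,-1],[0,13.7,0,0,-1]]]}}

```text
time_s: 7.35
tcp_pos: [609.9, 216.2, 146.0]
tcp_rot: [0.704, 0.71, -0.0, 0.0]
force: [-0.0, 0.3, -1.3]
grip_width: 63.0
gripper_force: 30.0
```

Run:
```python
from workcell import r
import numpy as np
for i in range(4):
    r.capture("top"); s=r.get_state(); q=s["tcp_rot"];print(s["tcp_pos"],2*np.arctan2(q[1],q[0])-np.pi/2,s["force"],s["torque"])
```

```text
[609.97176338 216.30653403 146.01954243] 0.008832312224075212 [ 0.06498111 -0.80892595 -1.59600739] [-0.0820548   0.07303943  0.02467076]
[609.97950216 216.42946888 146.03363084] 0.008997649964162191 [ 0.73983361  0.0060581  -1.13639072] [-0.03410302  0.09892761  0.03828398]
[609.94401793 216.57600821 146.02039674] 0.009154940976471737 [-0.21237952 -0.10825079 -1.41871567] [-0.05174557  0.01334418 -0.04636438]
[609.92727882 216.70618058 146.00901181] 0.009311577135759252 [-0.24836794  0.44468764 -1.00610827] [-0.07370937  0.1187763  -0.04911033]
```

Emit:
{"fn": "step_arm", "kwargs": {"series": [[[0,0.1,-1.5,0,-1],[0,0.1,-4,0,-1],[0,0.1,-6,0,-1],[0,0.1,-7.5,0,-1],[0,0.1,-8.3,0,-1],[0,0.1,-8.7,0,-1],[0,0.1,-8.7,0,-1],[0,0.1,-8.7,0,-1]]]}}

```text
time_s: 8.35
tcp_pos: [610.2, 218.3, 59.7]
tcp_rot: [0.704, 0.711, 0.001, 0.0]
force: [0.7, -0.4, -0.7]
grip_width: 63.9
gripper_force: 30.0
```

Run:
```python
from h import *
s=r.get_state(); q=s["tcp_rot"];print(s["tcp_pos"],2*np.arctan2(q[1],q[0])-np.pi/2,s["force"],s["torque"])
b=r.capture("scene")
cv2.imwrite("pics/g3.png",cv2.resize(b[70:270,240:460],(660,600),interpolation=cv2.INTER_CUBIC))
```

```text
[610.2104858  218.32796431  59.74080853] 0.009993841412753612 [ 0.68499274 -0.4366496  -0.67923122] [-0.06319682  0.09569527 -0.00289065]
```

View pics/g3.png

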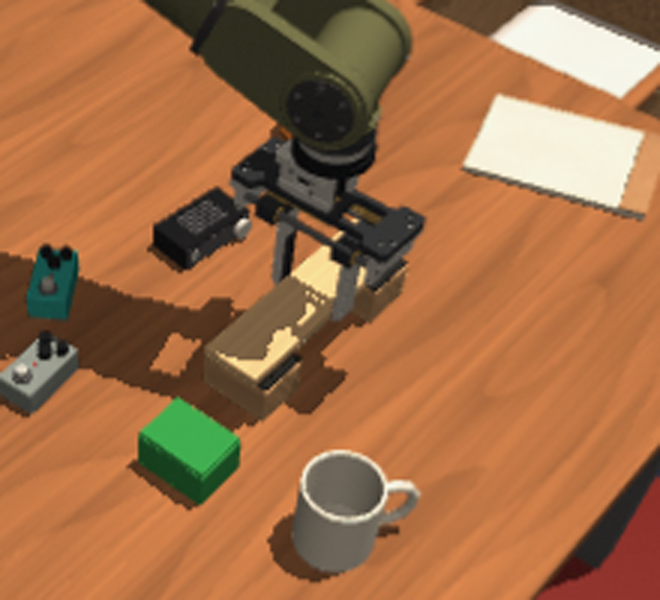

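The board hovers centred over both risers, with its near end at (250,380) and the gripper mid-gap. I'll lower it gently.

Emit:
{"fn": "step_arm", "kwargs": {"series": [[[0,0,-0.3,0,-1],[0,0,-0.5,0,-1],[0,0,-0.6,0,-1],[0,0,-0.65,0,-1],[0,0,-0.7,0,-1],[0,0,-0.7,0,-1]]]}}

```text
time_s: 9.0
tcp_pos: [609.8, 218.2, 51.9]
tcp_rot: [0.704, 0.711, -0.0, -0.0]
force: [0.5, -0.2, -1.5]
grip_width: 63.7
gripper_force: 30.0
```

Emit:
{"fn": "step_arm", "kwargs": {"series": [[[0,0,-0.05,0,-1],[0,0,-0.1,0,-1],[0,0,-0.1,0,-1]]]}}

```text
time_s: 9.3
tcp_pos: [609.8, 218.2, 51.0]
tcp_rot: [0.704, 0.711, 0.0, 0.0]
force: [0.1, 0.6, -1.7]
grip_width: 63.9
gripper_force: 30.0
```

Emit:
{"fn": "step_arm", "kwargs": {"series": [[[0,0,-0.05,0,-1],[0,0,-0.1,0,-1],[0,0,-0.1,0,-1]]]}}

```text
time_s: 9.6
tcp_pos: [609.9, 218.3, 51.0]
tcp_rot: [0.704, 0.711, 0.0, 0.0]
force: [-5.4, -2.3, 8.6]
grip_width: 63.8
gripper_force: 30.0
```

Contact made. Release, lift and head for the interface.

Emit:
{"fn": "step_arm", "kwargs": {"series": [[[0,0,0.1,0,0],[0,0,0.1,0,1],[0,0,0.1,0,1],[0,0,0.1,0,1],[0,0,0.1,0,1],[0,0,1,0,1],[0,0,4,0,1],[0,0,8,0,1],[0,0,12,0,1],[0,0,12,0,1]]]}}

```text
time_s: 10.6
tcp_pos: [611.8, 218.9, 177.0]
tcp_rot: [0.704, 0.711, 0.004, 0.002]
force: [-0.2, -0.3, -0.3]
grip_width: 94.1
gripper_force: 0.0
```

Emit:
{"fn": "step_arm", "kwargs": {"series": [[[-4,-10,0,0.424,1],[-16.4,-44.8,0,0.424,1],[-16.4,-44.8,0,0.424,1],[-16.4,-44.8,0,0.424,1],[-16.4,-44.8,0,0.424,1],[-16.4,-44.8,0,0.424,1],[-16.4,-44.8,0,0.424,1],[-16.4,-44.8,0,0.424,1],[-16.4,-44.8,0,0.424,1],[-16.4,-44.8,0,0.424,1],[-16.4,-44.8,0,0.424,1],[-16.4,-44.8,0,0.424,1]]]}}

```text
time_s: 11.8
tcp_pos: [445.6, -229.9, 170.0]
tcp_rot: [0.539, 0.842, 0.0, -0.0]
force: [-0.4, 0.2, -1.1]
grip_width: 93.8
gripper_force: 0.0
```

```bash
cat > m1.py <<'E'
from h import *
import sys
t,s=r.capture("top"),r.capture("scene");k=sys.argv[1]
cv2.imwrite(f"pics/t{k}.png",t);cv2.imwrite(f"pics/s{k}.png",s)
T=dict(board=((609.5,218,np.pi/2+.009),260,64,64),interface=((609.5,218,np.pi/2),130,62,102),amp=((609.5,218,np.pi/2),100,56,134),pedal=((609.5,218,np.pi/2),78,44,166))
SC['top']=(150,130,6);SC['scene']=(270,90,4)
O=[]
for n,im in(('top',t),('scene',s)):
    x,y,f=SC[n];o=cv2.resize(im[y:y+600//f,x:x+400//f+20],None,fx=f,fy=f,interpolation=cv2.INTER_CUBIC)
    for a in sys.argv[2:]:
        p,L,W,z=T[a];e,m=edges({n:im},p,L,W,z,w=4)
        print(a,n,np.round(e,3),round(m,2));draw(n,o,e,e[3],e[4],z)
    O.append(o[:600,:400])
cv2.imwrite(f"pics/ov{k}.png",cv2.hconcat(O))
q=r.get_state()["tcp_rot"];print(r.get_state()["tcp_pos"],2*np.arctan2(q[1],q[0])-np.pi/2)
E
python3 m1.py 1 board
```

```text
board top [609.421 217.99    1.582 259.474  62.973] 0.04
board scene [611.043 216.942   1.574 259.851  64.167] 0.13
[ 446.08372486 -229.00272802  169.99947145] 0.434820962488331
```

View pics/ov1.png

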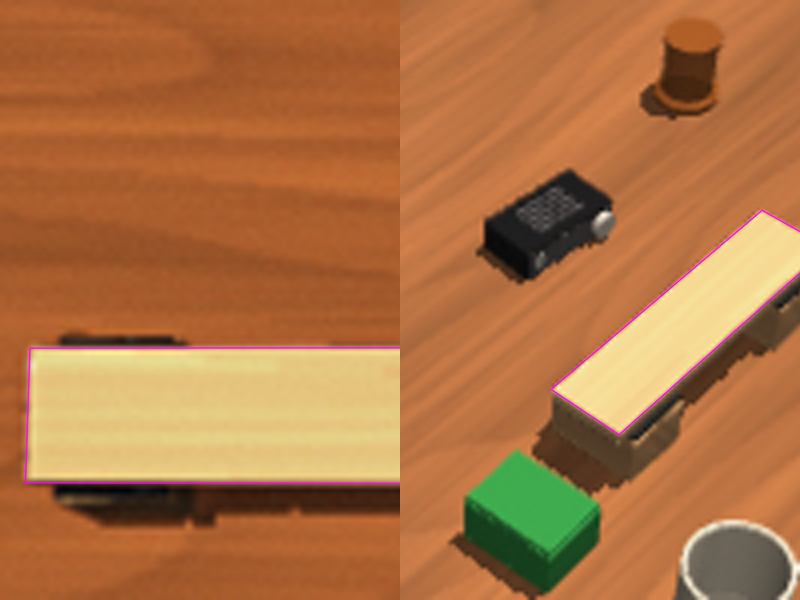

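The board sits square: in the scene view it is at (611.0, 216.9) against the riser middle (610.4, 217.7). Next, the interface.

Emit:
{"fn": "step_arm", "kwargs": {"series": [[[-0.1,-0.05,-4,0,1],[-0.1,-0.05,-8,0,1],[-0.1,-0.05,-11,0,1],[-0.1,-0.05,-13.5,0,1],[-0.1,-0.05,-15,0,1],[-0.1,-0.05,-16,0,1],[-0.1,-0.05,-16,0,1],[-0.1,-0.05,-16,0,1]]]}}

```text
time_s: 12.7
tcp_pos: [445.3, -230.1, 10.6]
tcp_rot: [0.538, 0.843, 0.0, 0.0]
force: [-0.3, -0.9, -1.0]
grip_width: 94.3
gripper_force: 0.0
```

Emit:
{"fn": "step_arm", "kwargs": {"series": [[[0,0,0,0,-1],[0,0,0,0,-1],[0,0,0,0,-1],[0,0,0,0,-1],[0,0,0,0,-1],[0,0,0,0,-1],[0,0,0,0,-1]]]}}

```text
time_s: 13.4
tcp_pos: [444.9, -230.3, 10.1]
tcp_rot: [0.538, 0.843, -0.0, 0.0]
force: [-2.3, 1.2, 4.7]
grip_width: 62.2
gripper_force: 30.0
```

Emit:
{"fn": "step_arm", "kwargs": {"series": [[[0,0,0.5,0,-1],[0,0,2,0,-1],[0,0,4,0,-1],[0,0,6.5,0,-1],[0,0,9,0,-1],[0,0,11.5,0,-1],[0,0,13.5,0,-1],[0,0,15,0,-1],[0,0,15.5,0,-1],[0,0,15.5,0,-1]]]}}

```text
time_s: 14.4
tcp_pos: [444.8, -230.2, 165.0]
tcp_rot: [0.538, 0.843, 0.0, 0.0]
force: [0.0, 0.5, -3.3]
grip_width: 61.4
gripper_force: 30.0
```

Emit:
{"fn": "step_arm", "kwargs": {"series": [[[0.5,1.4,0,-0.02,-1],[1.5,4.1,0,-0.06,-1],[2.7,7.3,0,-0.1,-1],[4,10.9,0,-0.15,-1],[5.4,14.7,0,-0.2,-1],[6.8,18.5,0,-0.25,-1],[8.2,22.3,0,-0.3,-1],[9.6,26,0,-0.34,-1],[11,29.8,0,-0.38,-1],[12.4,33.7,0,-0.41,-1],[13.7,37.2,0,-0.425,-1],[14.7,40,0,-0.425,-1]]]}}

```text
time_s: 15.6
tcp_pos: [591.6, 171.7, 163.1]
tcp_rot: [0.704, 0.71, -0.001, -0.001]
force: [0.4, -1.4, -4.6]
grip_width: 61.6
gripper_force: 30.0
```

Emit:
{"fn": "step_arm", "kwargs": {"series": [[[0.9,2.4,0,0,-1],[1.5,4,0,0,-1],[1.8,4.8,0,0,-1],[1.8,4.8,0,0,-1],[1.8,4.8,0,0,-1],[1.8,4.8,0,0,-1],[1.8,4.8,0,0,-1]]]}}

```text
time_s: 16.3
tcp_pos: [609.8, 217.0, 165.1]
tcp_rot: [0.704, 0.71, 0.0, 0.0]
force: [-0.2, -0.1, -4.4]
grip_width: 61.8
gripper_force: 30.0
```

Emit:
{"fn": "step_arm", "kwargs": {"series": [[[0,0,-1.5,0,-1],[0,0,-3.5,0,-1],[0,0,-5.5,0,-1],[0,0,-7,0,-1],[0,0,-8,0,-1],[0,0,-8.5,0,-1],[0,0,-8.7,0,-1],[0,0,-8.8,0,-1],[0,0,-8.9,0,-1],[0,0,-8.9,0,-1],[0,0,-8.9,0,-1]]]}}

```text
time_s: 17.4
tcp_pos: [609.9, 217.8, 76.3]
tcp_rot: [0.704, 0.71, 0.0, 0.0]
force: [-0.2, 0.4, -4.4]
grip_width: 61.6
gripper_force: 30.0
```

Emit:
{"fn": "step_arm", "kwargs": {"series": [[[0,0,-0.05,0,-1],[0,0,-0.1,0,-1],[0,0,-0.15,0,-1],[0,0,-0.2,0,-1],[0,0,-0.2,0,-1]]]}}

```text
time_s: 17.9
tcp_pos: [609.9, 217.7, 74.2]
tcp_rot: [0.704, 0.71, 0.0, 0.0]
force: [-0.7, -0.9, -1.3]
grip_width: 61.9
gripper_force: 30.0
```

Emit:
{"fn": "step_arm", "kwargs": {"series": [[[0,0,-0.03,0,-1],[0,0,-0.06,0,-1],[0,0,-0.06,0,-1]]]}}

```text
time_s: 18.2
tcp_pos: [609.9, 217.8, 74.1]
tcp_rot: [0.704, 0.71, 0.0, 0.0]
force: [-5.2, -2.1, 5.5]
grip_width: 62.3
gripper_force: 30.0
```

Emit:
{"fn": "step_arm", "kwargs": {"series": [[[0,0,0.05,0,0],[0,0,0.05,0,1],[0,0,0.05,0,1],[0,0,0.05,0,1],[0,0,0.05,0,1],[0,0,1,0,1],[0,0,4,0,1],[0,0,8,0,1],[0,0,12,0,1],[0,0,12,0,1]]]}}

```text
time_s: 19.2
tcp_pos: [611.6, 218.3, 200.5]
tcp_rot: [0.704, 0.71, 0.004, 0.002]
force: [-0.1, 0.4, 0.8]
grip_width: 93.7
gripper_force: 0.0
```

Emit:
{"fn": "step_arm", "kwargs": {"series": [[[-15,-30,0,0,1],[-15,-36,0,0,1],[-15,-36,0,0,1],[-15,-36,0,0,1],[-15,-36,0,0,1],[-15,-36,0,0,1],[-15,-36,0,0,1],[-15,-36,0,0,1],[-15,-36,0,0,1],[-15,-36,0,0,1]]]}}

```text
time_s: 20.2
tcp_pos: [459.7, -142.7, 193.6]
tcp_rot: [0.705, 0.71, 0.0, 0.0]
force: [-0.2, -0.1, 0.6]
grip_width: 93.8
gripper_force: 0.0
```

```bash
sed -i "s/SC\['top'\]=(150,130,6)/SC['top']=(145,140,4)/" m1.py; python3 m1.py 2 board interface
```

```text
board top [614.214 218.138   1.574 259.509  62.412] 0.16
interface top [609.611 219.011   1.586 128.123  60.801] 0.06
board scene [601.265 216.34    1.622 259.631  78.354] 0.26
interface scene [611.524 217.277   1.582 128.69   61.593] 0.15
[ 460.13917963 -141.51355853  193.41937273] 0.009720675154852643
```

View pics/ov2.png

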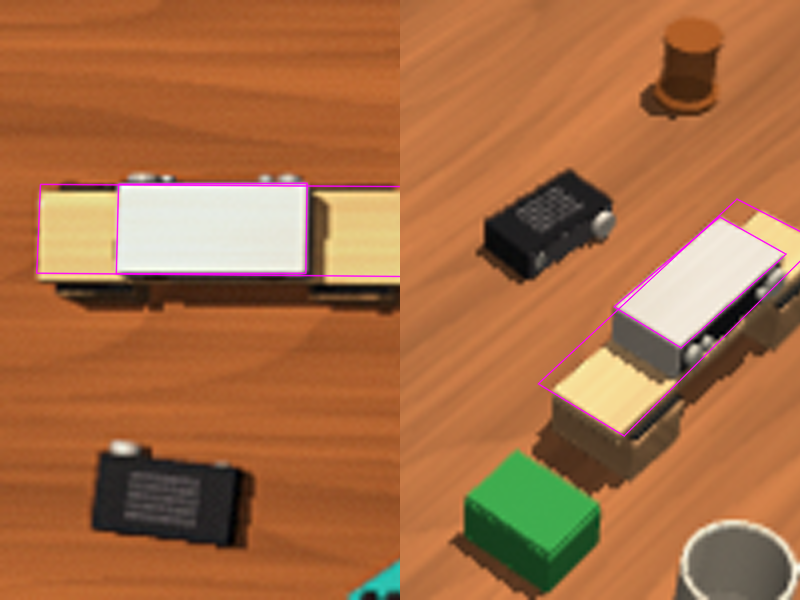

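The interface is centred on the board to within about 1 mm (0.006 rad). Next is the amp at (430.3, 259.0), closing angle -0.104.

Emit:
{"fn": "step_arm", "kwargs": {"series": [[[-3,40,0,-0.114,1],[-3,40,0,-0.114,1],[-3,40,0,-0.114,1],[-3,40,0,-0.114,1],[-3,40,0,-0.114,1],[-3,40,0,-0.114,1],[-3,40,0,-0.114,1],[-3,40,0,-0.114,1],[-3,40,0,-0.114,1],[-3,40,-5,-0.114,1],[-3,40,-10,-0.114,1],[-3,40,-10,-0.114,1]]]}}

```text
time_s: 21.5
tcp_pos: [426.5, 256.8, 88.3]
tcp_rot: [0.743, 0.67, -0.005, -0.001]
force: [-1.0, 0.7, 0.6]
grip_width: 93.6
gripper_force: 0.0
```

Emit:
{"fn": "step_arm", "kwargs": {"series": [[[0,0,-1,0,1],[0,0,-2,0,1],[0,0,-2,0,1],[0,0,-2,0,1]]]}}

```text
time_s: 21.9
tcp_pos: [430.3, 257.9, 74.4]
tcp_rot: [0.743, 0.669, 0.001, 0.0]
force: [-0.1, -0.3, 0.5]
grip_width: 93.8
gripper_force: 0.0
```

Emit:
{"fn": "step_arm", "kwargs": {"series": [[[0,0.1,-2,0,1],[0,0.1,-4,0,1],[0,0.1,-5.5,0,1],[0,0.1,-6.3,0,1],[0,0.1,-6.5,0,1],[0,0.1,-6.5,0,1]]]}}

```text
time_s: 22.5
tcp_pos: [430.2, 258.9, 9.0]
tcp_rot: [0.743, 0.669, 0.0, 0.0]
force: [0.6, 0.5, 0.4]
grip_width: 93.7
gripper_force: 0.0
```

Emit:
{"fn": "step_arm", "kwargs": {"series": [[[0,0,0,0,-1],[0,0,0,0,-1],[0,0,0,0,-1],[0,0,0,0,-1],[0,0,0,0,-1],[0,0,0,0,-1],[0,0,0,0,-1]]]}}

```text
time_s: 23.2
tcp_pos: [429.7, 258.7, 8.4]
tcp_rot: [0.743, 0.669, -0.0, -0.0]
force: [-1.0, 0.1, 2.4]
grip_width: 55.9
gripper_force: 30.0
```

Emit:
{"fn": "step_arm", "kwargs": {"series": [[[0,0,0.5,0,-1],[0,0,2,0,-1],[0,0,4.5,0,-1],[0,0,7.5,0,-1],[0,0,10.5,0,-1],[0,0,13.5,0,-1],[0,0,16,0,-1],[0,0,17,0,-1],[0,0,17,0,-1],[0,0,17,0,-1]]]}}

```text
time_s: 24.2
tcp_pos: [429.4, 258.5, 177.1]
tcp_rot: [0.743, 0.669, -0.001, -0.0]
force: [-1.0, -0.5, -2.4]
grip_width: 55.6
gripper_force: 30.0
```

Emit:
{"fn": "step_arm", "kwargs": {"series": [[[1,-0.2,0,0.01,-1],[3,-0.7,0,0.03,-1],[5.5,-1.2,0,0.05,-1],[8,-1.8,0,0.07,-1],[10.5,-2.4,0,0.09,-1],[13,-3,0,0.116,-1],[15,-3.5,0,0.116,-1],[16.7,-3.9,0,0.116,-1],[17.6,-4.1,0,0.116,-1],[18,-4.1,0,0.116,-1],[18,-4.1,0,0.116,-1],[18,-4.1,0,0.116,-1]]]}}

```text
time_s: 25.4
tcp_pos: [609.3, 218.0, 178.2]
tcp_rot: [0.703, 0.711, -0.0, -0.0]
force: [-0.2, -0.0, -3.1]
grip_width: 56.1
gripper_force: 30.0
```

Emit:
{"fn": "step_arm", "kwargs": {"series": [[[0,0,-1,0,-1],[0,0,-2.5,0,-1],[0,0,-4,0,-1],[0,0,-5,0,-1],[0,0,-5.5,0,-1],[0,0,-5.8,0,-1],[0,0,-6,0,-1],[0,0,-6,0,-1],[0,0,-6,0,-1]]]}}

```text
time_s: 26.3
tcp_pos: [610.0, 217.8, 118.8]
tcp_rot: [0.703, 0.711, 0.0, 0.0]
force: [0.7, 0.9, -2.8]
grip_width: 55.3
gripper_force: 30.0
```

Emit:
{"fn": "step_arm", "kwargs": {"series": [[[0,0,-0.2,0,-1],[0,0,-0.4,0,-1],[0,0,-0.55,0,-1],[0,0,-0.65,0,-1],[0,0,-0.7,0,-1],[0,0,-0.72,0,-1],[0,0,-0.72,0,-1]]]}}

```text
time_s: 27.0
tcp_pos: [609.8, 217.7, 111.1]
tcp_rot: [0.703, 0.711, -0.0, -0.0]
force: [1.1, 0.6, -2.7]
grip_width: 55.6
gripper_force: 30.0
```

Emit:
{"fn": "step_arm", "kwargs": {"series": [[[0,0,-0.03,0,-1],[0,0,-0.06,0,-1],[0,0,-0.08,0,-1],[0,0,-0.08,0,-1]]]}}

```text
time_s: 27.4
tcp_pos: [609.8, 217.7, 110.5]
tcp_rot: [0.703, 0.711, 0.0, 0.0]
force: [-1.6, -1.4, -0.5]
grip_width: 55.7
gripper_force: 30.0
```

Emit:
{"fn": "step_arm", "kwargs": {"series": [[[0,0,-0.03,0,-1],[0,0,-0.05,0,-1],[0,0,-0.05,0,-1]]]}}

```text
time_s: 27.7
tcp_pos: [609.8, 217.7, 110.5]
tcp_rot: [0.703, 0.711, 0.0, 0.0]
force: [-3.3, -1.6, 4.3]
grip_width: 56.1
gripper_force: 30.0
```

Emit:
{"fn": "step_arm", "kwargs": {"series": [[[0,0,0.05,0,0],[0,0,0.05,0,1],[0,0,0.05,0,1],[0,0,0.05,0,1],[0,0,0.05,0,1],[0,0,1,0,1],[0,0,4,0,1],[0,0,8,0,1],[0,0,8.5,0,1],[0,0,8.5,0,1]]]}}

```text
time_s: 28.7
tcp_pos: [610.2, 217.9, 196.6]
tcp_rot: [0.703, 0.711, 0.001, 0.001]
force: [-0.3, 0.4, -0.4]
grip_width: 94.0
gripper_force: 0.0
```

Emit:
{"fn": "step_arm", "kwargs": {"series": [[[-16.2,-23.1,0,0.08,1],[-16.2,-23.1,0,0.08,1],[-16.2,-23.1,0,0.08,1],[-16.2,-23.1,0,0.08,1],[-16.2,-23.1,0,0.08,1],[-16.2,-23.1,0,0.08,1],[-16.2,-23.1,0,0.08,1],[-16.2,-23.1,-5,0.08,1],[-16.2,-23.1,-10,0.08,1],[-16.2,-23.1,-13,0.08,1],[-16.2,-23.1,-13,0.08,1],[-16.2,-23.1,-13,0.08,1]]]}}

```text
time_s: 29.9
tcp_pos: [448.0, -12.9, 65.2]
tcp_rot: [0.674, 0.739, -0.0, -0.0]
force: [0.2, 0.2, -0.3]
grip_width: 94.0
gripper_force: 0.0
```

```bash
python3 m1.py 3 interface amp
```

```text
interface top [613.467 214.993   1.594 119.863  60.595] 0.05
amp top [608.559 214.468   1.598 105.848  58.678] 0.02
interface scene [604.32  225.336   1.583 144.346  77.34 ] 0.19
amp scene [617.492 216.899   1.606  99.042  67.188] 0.21
[448.81902838 -13.1454692   66.37259791] 0.0912203967888292
```

View pics/ov3.png

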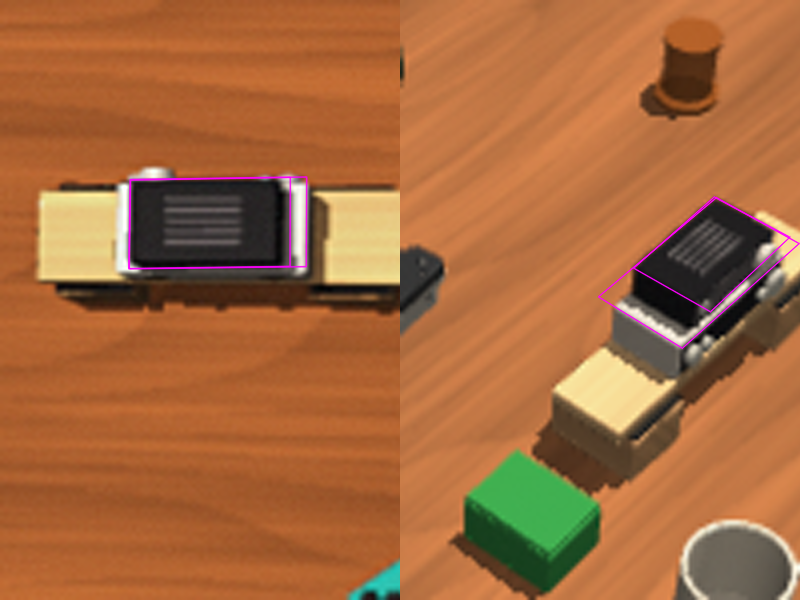

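The black amp's side walls pulled the fit off. I'll refit with only the clean far edges and fixed sizes.

```bash
sed -i 's#(q\[3\]-L)/3,(q\[4\]-W)/3#(q[3]-L)/pw,(q[4]-W)/pw#; s#it=4,skip={}#it=4,skip={},pw=3#' h.py
cat > m2.py <<'E'
from h import *
import sys
t,s=[cv2.imread(f"pics/{c}{sys.argv[1]}.png") for c in"ts"]
for a,L,W,z,y in(('interface',129.2,61.2,102,1.584),('amp',99.2,55.2,134,1.584),('pedal',77.2,43.2,166,1.584))[:int(sys.argv[2])]:
    e,m=edges({'top':t},(609.5,219,y),L,W,z,skip={'top':(2,3)},pw=.02);print(a,'top',np.round(e,3),round(m,2))
    e,m=edges({'scene':s},(611.3,217.2,y),L,W,z,skip={'scene':(1,2)},pw=.02);print(a,'scene',np.round(e,3),round(m,2))
E
python3 m2.py 2 1; python3 m2.py 3 2
python3 - <<'E'
import sys;sys.path.insert(0,'.')
from h import *
for n,px in(('top',(195.25,194.6)),('scene',(345.9,150.9))):
    print(n,least_squares(lambda p:(proj(n,[[*p,134]])[0]-px),[610,218]).x)
print(r.get_state()["tcp_pos"])
E
```

```text
interface top [609.348 218.502   1.586 129.2    61.2  ] 0.04
interface scene [611.275 217.062   1.576 129.2    61.2  ] 0.05
interface top [612.9   210.313   1.586 129.2    61.2  ] 0.08
interface scene [606.015 210.103   1.622 129.2    61.2  ] 0.21
amp top [610.328 218.046   1.587  99.2    55.2  ] 0.01
amp scene [611.144 216.956   1.572  99.2    55.2  ] 0.06
top [610.19473188 218.95619583]
scene [609.42721955 219.40047316]
[448.81902838 -13.1454692   66.37259791]
```

The amp agrees with the interface to within 1 mm. Now I pick up the pedal.

Emit:
{"fn": "step_arm", "kwargs": {"series": [[[-0.05,-0.05,-2,0,1],[-0.05,-0.05,-4,0,1],[-0.05,-0.05,-5,0,1],[-0.05,-0.05,-5.7,0,1],[-0.05,-0.05,-5.7,0,1],[-0.05,-0.05,-5.7,0,1]]]}}

```text
time_s: 30.6
tcp_pos: [447.8, -13.8, 8.6]
tcp_rot: [0.674, 0.739, 0.0, 0.0]
force: [0.7, 0.3, 0.2]
grip_width: 94.1
gripper_force: 0.0
```

Emit:
{"fn": "step_arm", "kwargs": {"series": [[[0,0,0,0,-1],[0,0,0,0,-1],[0,0,0,0,-1],[0,0,0,0,-1],[0,0,0,0,-1],[0,0,0,0,-1],[0,0,0,0,-1],[0,0,0,0,-1]]]}}

```text
time_s: 31.4
tcp_pos: [447.3, -13.8, 7.9]
tcp_rot: [0.674, 0.739, 0.0, 0.0]
force: [-0.4, -0.3, -0.3]
grip_width: 43.6
gripper_force: 30.0
```

Emit:
{"fn": "step_arm", "kwargs": {"series": [[[0,0,0.5,0,-1],[0,0,2,0,-1],[0,0,4.5,0,-1],[0,0,7.5,0,-1],[0,0,10.5,0,-1],[0,0,13.5,0,-1],[0,0,16.5,0,-1],[0,0,19,0,-1],[0,0,20.5,0,-1],[0,0,20.7,0,-1],[0,0,20.7,0,-1]]]}}

```text
time_s: 32.5
tcp_pos: [447.1, -13.7, 214.6]
tcp_rot: [0.674, 0.739, -0.0, -0.0]
force: [-0.5, 0.1, -1.7]
grip_width: 43.8
gripper_force: 30.0
```

Emit:
{"fn": "step_arm", "kwargs": {"series": [[[1,1.4,0,0,-1],[2.6,3.7,0,-0.02,-1],[4.6,6.5,0,-0.04,-1],[6.6,9.4,0,-0.06,-1],[8.6,12.2,0,-0.081,-1],[10.6,15,0,-0.081,-1],[12.6,17.9,0,-0.081,-1],[14.3,20.3,0,-0.081,-1],[15.6,22.1,0,-0.081,-1],[16.3,23.15,0,-0.081,-1],[16.3,23.15,0,-0.081,-1],[16.3,23.15,0,-0.081,-1]]]}}

```text
time_s: 33.7
tcp_pos: [609.8, 217.3, 213.5]
tcp_rot: [0.704, 0.711, -0.001, -0.0]
force: [-0.5, 0.3, -2.8]
grip_width: 44.0
gripper_force: 30.0
```

Emit:
{"fn": "step_arm", "kwargs": {"series": [[[0,0,-1,0,-1],[0,0,-2.5,0,-1],[0,0,-4,0,-1],[0,0,-5.2,0,-1],[0,0,-6,0,-1],[0,0,-6.4,0,-1],[0,0,-6.5,0,-1],[0,0,-6.5,0,-1],[0,0,-6.5,0,-1],[0,0,-6.5,0,-1]]]}}

```text
time_s: 34.7
tcp_pos: [610.5, 217.8, 150.3]
tcp_rot: [0.704, 0.711, 0.0, 0.0]
force: [-0.1, -0.3, -2.3]
grip_width: 43.7
gripper_force: 30.0
```

Emit:
{"fn": "step_arm", "kwargs": {"series": [[[-0.03,0,-0.2,0,-1],[-0.03,0,-0.4,0,-1],[-0.03,0,-0.55,0,-1],[-0.03,0,-0.65,0,-1],[-0.03,0,-0.7,0,-1],[-0.03,0,-0.74,0,-1],[-0.03,0,-0.74,0,-1]]]}}

```text
time_s: 35.4
tcp_pos: [610.0, 217.7, 142.4]
tcp_rot: [0.704, 0.711, -0.0, -0.0]
force: [0.0, 0.4, -2.2]
grip_width: 43.9
gripper_force: 30.0
```

Emit:
{"fn": "step_arm", "kwargs": {"series": [[[0,0,-0.03,0,-1],[0,0,-0.05,0,-1],[0,0,-0.07,0,-1],[0,0,-0.07,0,-1]]]}}

```text
time_s: 35.8
tcp_pos: [610.0, 217.7, 141.9]
tcp_rot: [0.704, 0.711, 0.0, 0.0]
force: [-1.0, -0.5, -1.0]
grip_width: 43.7
gripper_force: 30.0
```

Emit:
{"fn": "step_arm", "kwargs": {"series": [[[0,0,-0.03,0,-1],[0,0,-0.05,0,-1],[0,0,-0.05,0,-1]]]}}

```text
time_s: 36.1
tcp_pos: [610.0, 217.8, 141.9]
tcp_rot: [0.704, 0.711, 0.0, 0.0]
force: [-3.1, -1.1, 6.1]
grip_width: 43.6
gripper_force: 30.0
```

Contact made. Release, rise straight up, then retreat.

Emit:
{"fn": "step_arm", "kwargs": {"series": [[[0,0,0.05,0,0],[0,0,0.05,0,1],[0,0,0.05,0,1],[0,0,0.05,0,1],[0,0,0.05,0,1],[0,0,0.05,0,1],[0,0,1.5,0,1],[0,0,4,0,1],[0,0,7,0,1],[0,0,10,0,1],[0,0,10,0,1],[0,0,10,0,1]]]}}

```text
time_s: 37.3
tcp_pos: [610.1, 217.7, 242.2]
tcp_rot: [0.704, 0.711, 0.001, 0.0]
force: [0.2, -0.3, -0.4]
grip_width: 93.9
gripper_force: 0.0
```

Emit:
{"fn": "step_arm", "kwargs": {"series": [[[-15,-38,0,0,1],[-15,-38,0,0,1],[-15,-38,0,0,1],[-15,-38,0,0,1],[-15,-38,0,0,1],[-15,-38,0,0,1],[-15,-38,0,0,1],[-15,-38,0,0,1],[-15,-38,0,0,1],[-15,-38,0,0,1],[-15,-38,0,0,1],[-15,-38,0,0,1]]]}}

```text
time_s: 38.5
tcp_pos: [460.4, -161.0, 241.0]
tcp_rot: [0.703, 0.711, -0.0, -0.0]
force: [-0.1, -0.6, -0.8]
grip_width: 93.9
gripper_force: 0.0
```

```bash
python3 m1.py 4 pedal; python3 m2.py 4 3
```

```text
pedal top [609.615 220.517   1.594  80.387  42.206] 0.05
pedal scene [611.537 217.469   1.587  79.028  42.585] 0.15
[ 460.41292606 -161.17006141  241.07988037] 0.01183942331520682
interface top [611.38  210.644   1.595 129.2    61.2  ] 0.14
interface scene [610.276 215.267   1.568 129.2    61.2  ] 0.25
amp top [608.779 218.353   1.597  99.2    55.2  ] 0.06
amp scene [610.697 219.209   1.482  99.2    55.2  ] 0.23
pedal top [609.015 222.174   1.589  77.2    43.2  ] 0.02
pedal scene [611.644 219.067   1.57   77.2    43.2  ] 0.16
```

View pics/ov4.png

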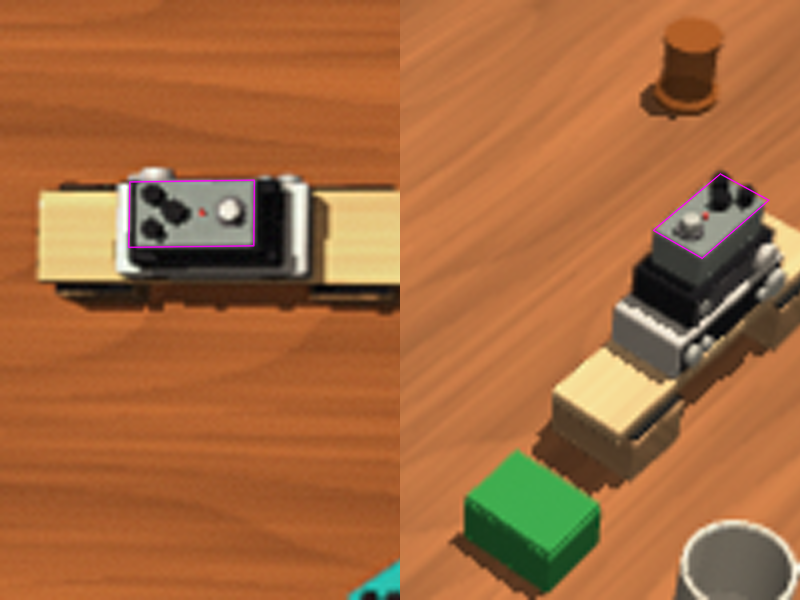

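The tower stands straight. Judged from its clean near end, the pedal is at about (609.6, 218.9) in the top view and (611.5, 216.6) in the scene view, within about 1 mm of the amp. The gripper is open and well clear, so I'm handing in.

```bash
python3 -c "
from workcell import r
print(r.hand_in())"
```

```text
the job is handed in; nothing more can be done
None
```

I bridged the risers with the board, stacked the interface, amp and pedal on its middle, and handed the job in at about 38.6 s; by the camera fits each piece sits within about 1 mm of centre on the one below, though the hand-in call returned no verdict.

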